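Hold the candling lamp's bayonet hood at half-way

ROBOT

A 7-joint arm with a two-finger parallel gripper is mounted at the origin on the work surface. World frame = base frame: x ahead of the robot, y to its left, z up, the work surface at z = 0. Lengths are in m, angles in rad, forces in N, time in s.
With the tool pointing down it reaches from about 0.425 to 0.875 m from the base axis. Payload 9.9 kg.
Tool frame: the origin (TCP) lies midway between the tips of the shut fingers; the grasp point (between the pads) lies 19 mm behind it; z points along the fingers, y is the direction in which the jaws open and shut (so a half turn about z gives the same grasp; the last joint's range is limited). The gripper opens to 85 mm and grips with 20 to 120 N. Pads are 22 mm wide; open, the fingers measure 114 mm over their backs; the gripper's body (76 mm by 85 mm) begins 54 mm behind the grasp point. The pads swing forward as they close: fully open they stand 13 mm farther back than shut.
Start: joints at [-1.341, 0.576, 0.025, 1.437, -0.015, 1.129, -0.057], TCP at [0.208, 0.642, 0.209] pointing down, gripper open.
Joint ranges: [-2.76, 2.76], [-0.34, 2.15], [-1.52, 1.57], [0.19, 2.46], [-1.09, 4.23], [0.17, 1.99], [-2.82, 2.82]. Speed limits (rad/s): [2.22, 2.22, 3.01, 3.01, 3.14, 3.14, 3.14].

INTERFACE

Orientations are given as a unit quaternion [w, x, y, z].
In Python, from bench import r gives the robot as it stands.
- The arm moves only by the tool apply_moves, never from a script. Its argument "motion" is one flat list of numbers, 5 for each row, row after row: the shift along the tool's x, y, z in cm, then the turn about the tool's z in rad, then the opening, from -1 (shut) to 1 (fully open). In form: [x, y, z, twist, jaw, x, y, z, twist, jaw, ...]. A call has 1 to 5 rows; each row shifts and turns the pose as measured when the row begins, along the tool's axes as they then stand; what a row does not reach is not made up. A row lasts 1/12 s, in which the tool goes at most 41.7 mm and 7.16 degrees, less where a joint would pass 70% of its speed; a pose out of reach is approached as far as the arm can. A call is refused whole if a number of a shift passes 4.17 or a number of a turn 0.125, either way. A call with a gripper value outside its range is refused whole. The fingers move at their own pace and stop on an object; the grip force is fixed at half the most. Time passes only in rows, so rows that do not move let the fingers close. It gives the time, the measured TCP pose, the force and the opening at its end, in the units of the state.
- r.observe(): the state, without advancing time (a new reading comes with each control period).
- r.grab_frame(name): name is "scene" or "top"; returns (picture, depth): 400x640x3 uint8, blue, green, red; 400x640 float32, m along the optical axis (not along the pixel's ray), 0 where there is no reading.
- r.camera_info(name): a dict with "fx", "fy", "cx", "cy" (pixels), "origin" and "rotation" of the camera in the world. Camera axes: x right, y up, looking along -z (the intrinsics and any distortion apply to the point x, -y, -z); pixel columns grow to the right and rows downward; lengths in m; the calibration is good to about 2 mm. A picture is of the moment at which its call begins. camera_info takes no time and is no camera call.
- r.hand_in(): hands the job in, once; it reports no verdict.
The state is a dict: "clock": time; "joint_pos": joint angles; "dq": joint speeds; "joint_torque": joint torques, N m; "tcp_pos": TCP position; "eef_rot": TCP orientation; "wrist_force": force on the tool from outside, world axes, zero at the start; "ft_torque": the same for the moment, N m; "opening": finger opening in m.
Only numpy, scipy, OpenCV 4.12 (cv2) and the standard library are available. Lean on these libraries where they do the work, as an engineer would, in place of code of your own. Each camera call takes 0.05 s, during which the arm holds its last target. There are 200 camera calls.

TASK

On the egg-grading bench, fit the large bayonet hood with the oblong grip (not the small round cap) onto the candling lamp: drop its two lugs through the two slots until its flange sits flush, then turn it clockwise, seen from above, against the spring to the broad half-way mark, an eighth of a turn (45 degrees), without ever letting it click into the lock further round. Finish while still gripping the hood and holding it at the half-way mark, because it springs back if let go. Leave the small cap, the egg cup and the stamp where they are.

Things in the scene. Friction and masses are not known exactly. Their poses are not given: they have to be found in the camera images.
- hood_grip (a point): Bayonet hood, loose, 0.16 kg, upright on the bench: centre of its grip block, on its axis, 44 mm above its underside; z up. The grey oblong block is 60 mm along x, 40 mm along y (grasp that width, closing along y), 22 to 66 mm above the underside, with a round rubber egg seat on top. Below it a black flange 72 mm across, 16 to 22 mm up. A half turn makes no difference.
- hood_foot (a point): Centre of the hood's underside, 44 mm below hood_grip, same axes. Metal spigot 48 mm across, 0 to 16 mm up, foot chamfered. Two lugs, hidden from above by the flange, stick out along +x and -x (the grip block's long direction, also shown by two light ticks on the flange): 62 mm over both tips, 10 mm wide, 2 to 7 mm above the underside.
- lamp_mouth (a point): Candling lamp, fixed to the bench: a grey drum 110 mm across, 70 mm high, on a black foot 132 mm across. The point on its axis at its top face. Round mouth 52 mm across in a 6 mm thick ledge with two slots. Rim marks: thin tick at each slot (open), broad tick 45 degrees clockwise (half-way), pair of ticks at 90 degrees (lock).
- lamp_slot (a point): Middle of the slot on the lamp's +x, 34 mm from the axis, at the top face; its twin is on -x. Each is 15 mm wide and reaches 42 mm from the axis. Put the lugs in, go down until the flange meets the top face (hood_grip then 28 mm above lamp_mouth), then the hood turns clockwise, lugs under the ledge with 3 mm of play up and down; turned, it cannot lift out.
- turn (a joint): Sprung carrier in the lamp with a fork round each lug: 0 rad = lugs under the slots, its rest; positive = clockwise from above; 0.785 = half-way mark. It lags the hood by up to 0.09 rad of play. The return spring asks about 0.06 N m at 0, 0.13 N m at half-way. A sprung pin is felt from 1.0 rad and clicks over at 1.2 rad; end stop 1.6.
- small_cap_center (a point): Small round cap, grey on a black flange, loose bystander, looks like a smaller hood: 50 mm across its flange, round grip 34 mm across, 39 mm high, no lugs; the point half-way up. Leave it alone.
- egg_cup: Wooden egg cup with an egg, loose bystander, 44 mm across, 75 mm high; origin at the centre of its underside. Leave it alone.
- stamp: Wooden-handled hand stamp, loose bystander, foot 34 x 26 mm, 54 mm high; origin at the centre of its underside. Leave it alone.
There are look-alikes about, which are no part of the job. What is shaped like the part that bears lamp_mouth but yellow is not meant.

How it is judged:
On the way, in this order (a step that is already met when the one before it is completed fails the run):
1. the hood sits in the lamp's mouth, lugs down through the slots, not yet turned (z of hood_grip in the frame of lamp_mouth below 0.034 m and horizontal distance between hood_grip and lamp_mouth below 0.006 m and angle between hood_grip's own z axis and vertical below 0.12 rad and value of joint turn below 0.25 rad), for 0.1 s.
2. the hood is turned to about the half-way mark (z of hood_grip in the frame of lamp_mouth below 0.034 m and horizontal distance between hood_grip and lamp_mouth below 0.006 m and angle between hood_grip's own z axis and vertical below 0.12 rad and value of joint turn between 0.55 and 1 rad), for 0.3 s.
At the end, for the whole second after the job is handed in: The hood is seated in the lamp (grip point under 34 mm above the mouth, within 6 mm of its axis, tilted less than 0.12 rad), the carrier stands still (under 0.15 rad/s) between 0.55 and 1.0 rad (half-way is 0.785), and the fingers still grip the hood with more than 2 N (all of step 2 and velocity of joint turn between -0.15 and 0.15 rad/s and contact force between the fingers and hood above 2 N); the arm keeps its last pose, push and grip.
It fails at once if the hood is turned into the lock click (value of joint turn above 1.2 rad).
It fails at once if the small cap is disturbed (moved over 30 mm) (distance of small_cap_center from where it was at the start of the episode above 0.03 m).
It fails at once if the egg cup is disturbed (moved over 30 mm) (distance of egg_cup from where it was at the start of the episode above 0.03 m).
It fails at once if the hand stamp is disturbed (moved over 30 mm) (distance of stamp from where it was at the start of the episode above 0.03 m).
It also fails if it takes over 42 s, if anything falls off the work surface, if the arm or the gripper's body presses on something with over 40 N, if the wrist force passes 120 N, or if a joint passes its speed limit or range.

## Working session

There is one attempt and no reset: what is moved stays moved. The work goes in short steps, Python scripts to look and compute and a tool call to move; the robot and the scene stay as the last step left them, time stands still between calls to the robot, and variables do not carry over. Pictures are saved under pics/ and viewed, about 8 in all and at most 12, crops included, and the job is handed in when it is done.

Besides the shell and the picture viewer there is one more tool, called after "Call:" as name(argument=value, ...) on one line, values as JSON. apply_moves: Moves the arm, as the interface text tells. Its arguments: {"type":"object","properties":{"motion":{"type":"array"}},"required":["motion"]}

```bash
mkdir -p pics; ls
python3 - <<'E'
from bench import r
import cv2,numpy as np
s=r.observe();print(s)
for n in("scene","top"):
    p,d=r.grab_frame(n);cv2.imwrite(f"pics/{n}0.png",p);np.save(f"pics/{n}0.npy",d);print(r.camera_info(n),d.min(),d.max())
E
```

```text
pics
{'clock': 0.0, 'joint_pos': array([-1.34078899,  0.57651219,  0.024844  ,  1.43791911, -0.01499204,
        1.12896823, -0.05649466]), 'dq': array([-1.09921813e-03, -3.93185431e-04,  8.51656579e-05,  2.58144722e-03,
       -1.58372881e-05, -1.24934931e-03,  6.26369043e-04]), 'joint_torque': array([-2.35553907e-04, -7.65754294e+01,  2.25055620e+00, -2.85961765e+01,
        1.53805024e-02,  1.28016248e-02, -1.54273351e-05]), 'tcp_pos': array([0.20821027, 0.64157796, 0.20865215]), 'eef_rot': array([-8.14439964e-05,  1.56239492e-01,  9.87718868e-01, -8.07038327e-04]), 'wrist_force': array([0.41216651, 0.15145953, 0.57916435]), 'ft_torque': array([0.02275183, 0.0099087 , 0.06311576]), 'opening': 0.08536234529283165}
{'fx': 409.65631769232505, 'fy': 409.65631769232505, 'cx': 319.5451927853822, 'cy': 199.93298892543132, 'origin': array([ 0.9179468 , -0.12467163,  0.80621907]), 'rotation': array([0.76738666, 0.21179389, 0.16251493, 0.58296651])} 0.0 2.5466876
{'fx': 388.03802681029003, 'fy': 388.03802681029003, 'cx': 314.24327973233693, 'cy': 199.12985655981797, 'origin': array([0.32791536, 0.00259431, 0.81141927]), 'rotation': array([ 0.70496847,  0.07950369, -0.07998164, -0.70021537])} 0.0 1.8321142
```

View pics/top0.png

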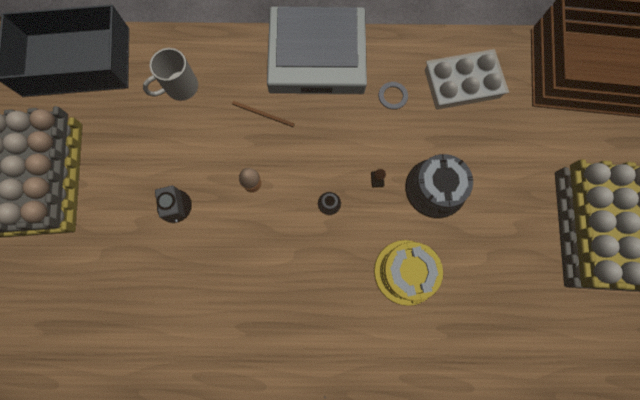

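View pics/scene0.png

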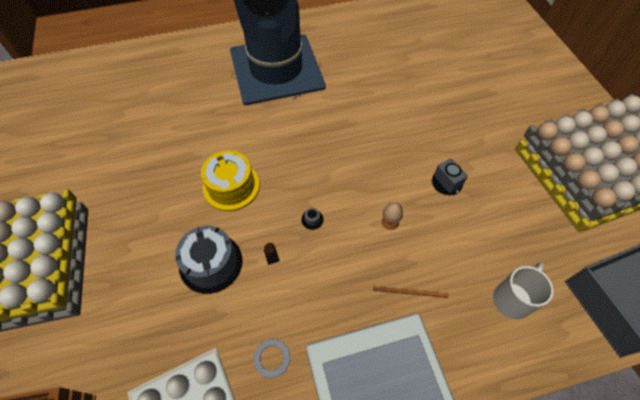

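Top view shows these hood candidates: an oblong block on a black flange at (170,203), the small round cap at (329,202), and the egg cup and stamp at (250,180) and (377,178). For the lamp there is a grey drum at (445,182) and a yellow look-alike at (409,272). In the scene view the hood is at (450,176) and the grey lamp at (205,250). I choose the oblong block and the grey drum, and check both in one close crop.

```bash
cat > h.py <<'E'
import numpy as np,cv2
from scipy.spatial.transform import Rotation as R
from bench import r
def cam(n):
    c=r.camera_info(n);return c,R.from_quat(np.roll(c['rotation'],-1)).as_matrix(),np.array(c['origin'])
def ray(n,uv):
    c,M,o=cam(n);uv=np.atleast_2d(uv).astype(float)
    return o,np.c_[(uv[:,0]-c['cx'])/c['fx'],-(uv[:,1]-c['cy'])/c['fy'],-np.ones(len(uv))]@M.T
def plane(n,uv,z):
    o,d=ray(n,uv);return o+d*((z-o[2])/d[:,2])[:,None]
def cloud(n,d):
    v,u=np.mgrid[:400,:640];o,D=ray(n,np.c_[u.ravel(),v.ravel()])
    return (o+D*d.ravel()[:,None]).reshape(400,640,3)
E
python3 - <<'E'
from h import *
t=cv2.imread('pics/top0.png');s=cv2.imread('pics/scene0.png')
f=lambda i,u,v,w:cv2.resize(np.clip(i[v-w:v+w,u-w:u+w].astype(float)*1.7,0,255).astype('uint8'),(300,300),interpolation=cv2.INTER_CUBIC)
cv2.imwrite('pics/crop0.png',np.vstack([np.hstack([f(t,170,203,30),f(t,442,185,40)]),np.hstack([f(s,450,176,30),f(s,208,255,40)])]))
for n,(u,v),w in(('top',(170,203),30),('top',(442,185),45),('scene',(450,176),30),('scene',(208,255),45)):
    P=cloud(n,np.load(f'pics/{n}0.npy'))[v-w:v+w,u-w:u+w].reshape(-1,3)
    for a,b in((.012,.025),(.055,.064),(.064,.069),(.069,.076),(.076,.1)):
        Q=P[(P[:,2]>a)&(P[:,2]<b)]
        if len(Q)>10:
            c,sz,an=cv2.minAreaRect((Q[:,:2]*1000).astype('float32'));print(n,u,a,len(Q),np.round(c,1),np.round(sz,1),round(an,1),np.median(Q[:,2]).round(4))
E
```

```text
top 170 0.012 245 [487.9 289.3] [55.8 69.7] 38.5 0.0206
top 170 0.055 177 [493.7 294.4] [60.4 40.6] 16.2 0.0627
top 170 0.064 447 [494.  294.1] [58. 38.] 14.1 0.0658
top 442 0.012 98 [ 519.2 -235.2] [109.3  48.1] 41.6 0.0192
top 442 0.055 219 [ 532.3 -246.5] [97.2 84. ] 6.5 0.0566
top 442 0.064 1186 [ 539.2 -258.3] [108.  109.5] 14.7 0.0677
top 442 0.069 486 [ 539.8 -257.2] [105.6 105.6] 26.3 0.0697
scene 450 0.012 192 [503.1 283.7] [70.9 40.3] 41.3 0.0225
scene 450 0.055 98 [494. 295.] [59.1 41.4] 13.4 0.0609
scene 450 0.064 322 [493.5 294.9] [59.6 39.5] 16.7 0.0671
scene 450 0.069 56 [491.5 295.2] [50.9 30.7] 26.4 0.0696
scene 208 0.012 199 [ 565.6 -251.5] [ 77.9 127.2] 11.5 0.0146
scene 208 0.055 621 [ 552.8 -250.8] [86.7 94.2] 61.3 0.0568
scene 208 0.064 265 [ 540.2 -256.6] [110.  106.3] 0.3 0.0683
scene 208 0.069 1439 [ 540.6 -257.8] [107.7 108.2] 22.3 0.0707
```

View pics/crop0.png

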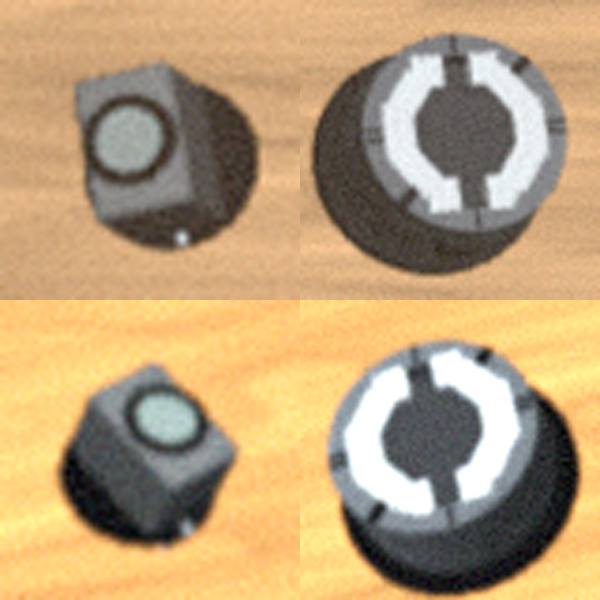

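The crops show the oblong hood with a light tick at the lower right of its flange. The grey lamp has dark slots at top and bottom, and its broad ticks lie 45° clockwise from them. Next I measure the slot direction from a ring of samples.

Run:
```python
from h import *
for n,c0 in(('top',(.5398,-.2578)),('scene',(.5405,-.2578))):
    g=cv2.imread(f'pics/{n}0.png').min(2)
    c,M,o=cam(n)
    def px(P):
        q=(P-o)@M;return np.c_[c['cx']+c['fx']*q[:,0]/-q[:,2],c['cy']-c['fy']*q[:,1]/-q[:,2]].astype('float32')
    # rectified 0.25mm/px patch, col=x,row=y
    a=np.arange(-240,240)*.00025;X,Y=np.meshgrid(a,a)
    u=px(np.c_[X.ravel()+c0[0],Y.ravel()+c0[1],0*X.ravel()+.07]).reshape(480,480,2)
    w=cv2.remap(g,u[...,0],u[...,1],cv2.INTER_LINEAR)
    rad=np.hypot(X,Y)
    m=((w>np.percentile(w[rad<.05],75)*.75)&(rad<.05)).astype('uint8')
    cs,_=cv2.findContours(m,0,2);cs=sorted(cs,key=cv2.contourArea)[-2:]
    (e,er)=cv2.minEnclosingCircle(np.vstack(cs));e=(np.array(e)-240)*.25
    A=[];ms=[np.array([cv2.moments(k)[q] for q in('m10','m01')])/cv2.contourArea(k) for k in cs]
    dv=ms[0]-ms[1];print(n,'ring ctr off mm',e,er*.25,'area-mid off',(sum(ms)/2-240)*.25,'slot dir deg',(np.degrees(np.arctan2(dv[1],dv[0]))+90)%180)
    th=np.radians(np.arange(0,360,1))
    for rr in(.031,.036,):
        pr=w[(240+(e[1]/1000+rr*np.sin(th))/.00025).astype(int),(240+(e[0]/1000+rr*np.cos(th))/.00025).astype(int)]
        d=pr<(pr.max()*.6)
        # doubled-angle mean of dark
        print(rr,np.where(d)[0].tolist(),(np.degrees(np.angle((d*np.exp(2j*th)).sum()))/2)%180)
```

```text
top ring ctr off mm [0.5  0.75] 48.71475601196289 area-mid off [0.5952212  0.14118654] slot dir deg 3.324602369415814
0.031 [0, 1, 2, 3, 4, 5, 6, 7, 8, 9, 10, 11, 12, 13, 14, 15, 173, 174, 175, 176, 177, 178, 179, 180, 181, 182, 183, 184, 185, 186, 187, 188, 189, 190, 191, 192, 193, 194, 195, 196, 351, 352, 353, 354, 355, 356, 357, 358, 359] 3.7356346963771077
0.036 [0, 1, 2, 3, 4, 5, 6, 7, 8, 9, 10, 11, 12, 13, 14, 175, 176, 177, 178, 179, 180, 181, 182, 183, 184, 185, 186, 187, 188, 189, 190, 191, 192, 193, 194, 353, 354, 355, 356, 357, 358, 359] 3.9772616965157725
scene ring ctr off mm [-1.1172142   0.57593536] 47.033241271972656 area-mid off [-1.22407585 -0.7707995 ] slot dir deg 2.830001630454774
0.031 [0, 1, 2, 3, 4, 5, 6, 7, 8, 9, 10, 11, 12, 13, 14, 174, 175, 176, 177, 178, 179, 180, 181, 182, 183, 184, 185, 186, 187, 188, 189, 190, 191, 192, 193, 194, 195, 196, 197, 198, 349, 350, 351, 352, 353, 354, 355, 356, 357, 358, 359] 3.7087485914265548
0.036 [0, 1, 2, 3, 4, 5, 6, 7, 8, 9, 10, 11, 12, 13, 175, 176, 177, 178, 179, 180, 181, 182, 183, 184, 185, 186, 187, 188, 189, 190, 191, 192, 193, 194, 195, 196, 352, 353, 354, 355, 356, 357, 358, 359] 3.999999999999997
```

Slots lie at about 3.8°, with the lamp axis at (0.540, −0.2575). The hood is at (0.494, 0.2945) with its long axis at about 15°. I start the approach.

Call:
apply_moves(motion=[-3.2,-2.0,0,0,1,-3.2,-2.0,0,0,1,-3.2,-2.0,0,0,1,-3.2,-2.0,0,0,1,-3.2,-2.0,0,0,1])

```text
clock: 0.52
tcp_pos: [0.3231, 0.4996, 0.2042]
eef_rot: [-0.004, 0.148, 0.989, -0.002]
wrist_force: [0.5, -0.0, -0.4]
opening: 0.0853
```

Call:
apply_moves(motion=[-3.2,-2.0,0,0,1,-3.2,-2.0,0,0,1,-3.2,-2.0,0,0,1,-3.2,-2.0,0,0,1,0,0,0,0,1])

```text
clock: 0.93
tcp_pos: [0.431, 0.3709, 0.2026]
eef_rot: [-0.003, 0.152, 0.988, -0.004]
wrist_force: [-0.3, -0.3, -0.5]
opening: 0.0855
```

Call:
apply_moves(motion=[0,0,0,-0.12,1,0,0,0,-0.12,1,0,0,0,-0.12,1,0,0,0,-0.12,1,0,0,0,-0.1,1])

```text
clock: 1.35
tcp_pos: [0.4331, 0.366, 0.2012]
eef_rot: [-0.005, -0.143, 0.99, -0.005]
wrist_force: [0.1, -0.3, -0.4]
opening: 0.0855
```

```bash
cat >> h.py <<'E'
def go(x,y,z,ang,tilt=True):
    """remaining move in tool axes: cm, and twist rad so tool x points at world angle ang(deg)"""
    s=r.observe();M=R.from_quat(np.roll(s['eef_rot'],-1)).as_matrix()
    a=np.degrees(np.arctan2(M[1,0],M[0,0]));d=M.T@(np.array([x,y,z])-s['tcp_pos'])*100
    tw=-np.radians((ang-a+180)%360-180)
    print('t',round(s['clock'],2),'tcp',s['tcp_pos'].round(4),'xang',a.round(2),'z',M[:,2].round(3),'open',round(s['opening'],4),'F',s['wrist_force'].round(1),'T',s['ft_torque'].round(2),'j',s['joint_pos'].round(2))
    print('tool cm',d.round(2),'twist',tw.round(3))
E
python3 -c "
from h import *
go(.494,.2945,.12,195)"
```

```text
t 1.35 tcp [0.4331 0.366  0.2012] xang -163.56 z [-0.008 -0.012 -1.   ] open 0.0855 F [ 0.1 -0.3 -0.4] T [-0.04 -0.04 -0.02] j [-0.72  0.43 -0.1   1.73  0.05  1.    1.02]
tool cm [-3.9  -8.51  8.16] twist 0.025
```

Call:
apply_moves(motion=[-1.0,-2.2,1.5,0.01,1,-1.0,-2.2,1.5,0.01,1,-1.0,-2.2,1.5,0,1,-1.0,-2.2,1.5,0,1,0,0,1,0,1])

```text
clock: 1.77
tcp_pos: [0.4969, 0.2926, 0.1303]
eef_rot: [-0.003, -0.139, 0.99, -0.004]
wrist_force: [-0.0, -1.3, 0.1]
opening: 0.0852
```

```bash
python3 -c "
from h import *
go(.494,.2945,.027,195)
p,d=r.grab_frame('scene');q,e=r.grab_frame('top')
f=lambda i,u,v,w:cv2.resize(np.clip(i[max(v-w,0):v+w,u-w:u+w].astype(float)*1.5,0,255).astype('uint8'),(400,400),interpolation=cv2.INTER_CUBIC)
cv2.imwrite('pics/a1.png',np.hstack([f(p,450,165,60),f(q,170,203,60)]))"
```

```text
t 1.77 tcp [0.4969 0.2926 0.1303] xang -163.99 z [-0.006 -0.008 -1.   ] open 0.0852 F [-0.  -1.3  0.1] T [-0.03 -0.04 -0.  ] j [-0.56  0.52 -0.08  1.79  0.06  0.84  1.18]
tool cm [ 0.15  0.32 10.33] twist 0.018
```

View pics/a1.png

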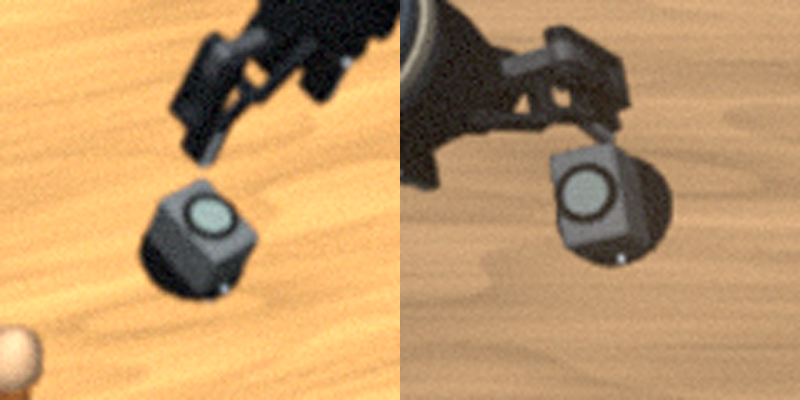

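The gripper hangs above the hood, with the seat at (210,215) in the left crop, and it is offset only by parallax. I descend in steps.

Call:
apply_moves(motion=[0.1,0.3,1.5,0.01,1,0,0,2,0.01,1,0,0,2,0,1,0,0,2,0,1,0,0,0,0,1])

```text
clock: 2.28
tcp_pos: [0.4887, 0.3065, 0.0563]
eef_rot: [-0.004, -0.134, 0.991, 0.0]
wrist_force: [-0.7, -0.1, -0.1]
opening: 0.0856
```

```bash
python3 -c "
from h import *
go(.494,.2945,.027,195)"
```

```text
t 2.28 tcp [0.4887 0.3065 0.0563] xang -164.64 z [-0.007 -0.    -1.   ] open 0.0856 F [-0.7 -0.1 -0.1] T [-0.02  0.05  0.03] j [-0.59  0.61 -0.08  1.87  0.07  0.67  1.14]
tool cm [-0.21 -1.3   2.92] twist 0.006
```

Call:
apply_moves(motion=[-0.2,-1.0,0,0,1,0,-0.3,0,0,1,0,0,0,0,1])

```text
clock: 2.53
tcp_pos: [0.4937, 0.2968, 0.0587]
eef_rot: [-0.003, -0.136, 0.991, 0.001]
wrist_force: [0.5, 0.3, -0.7]
opening: 0.0854
```

```bash
python3 -c "
from h import *
go(.494,.2945,.027,195)"
```

```text
t 2.53 tcp [0.4937 0.2968 0.0587] xang -164.4 z [-0.007  0.001 -1.   ] open 0.0854 F [ 0.5  0.3 -0.7] T [ 0.01  0.04 -0.  ] j [-0.57  0.61 -0.08  1.87  0.07  0.68  1.16]
tool cm [ 0.01 -0.24  3.17] twist 0.011
```

Call:
apply_moves(motion=[0,-0.3,0.8,0.01,1,0,-0.1,0.8,0,1,0,-0.1,0.8,0,1,0,-0.1,0.6,0,1,0,0,0,0,1])

```text
clock: 2.95
tcp_pos: [0.4974, 0.2912, 0.0294]
eef_rot: [-0.0, -0.129, 0.992, 0.002]
wrist_force: [0.3, -0.7, -0.4]
opening: 0.0854
```

```bash
python3 -c "
from h import *
go(.494,.2945,.027,195)"
```

```text
t 2.95 tcp [0.4974 0.2912 0.0294] xang -165.12 z [-0.002  0.005 -1.   ] open 0.0854 F [ 0.3 -0.7 -0.4] T [-0.03 -0.08  0.02] j [-0.56  0.65 -0.08  1.9   0.07  0.6   1.15]
tool cm [0.25 0.41 0.24] twist -0.002
```

Centre, then close.

Call:
apply_moves(motion=[0.2,0.3,0.2,0,1,0,0,0,0,1])

```text
clock: 3.12
tcp_pos: [0.4941, 0.2934, 0.0264]
eef_rot: [-0.001, -0.129, 0.992, 0.002]
wrist_force: [-1.1, 0.4, 0.1]
opening: 0.0858
```

```bash
python3 -c "
from h import *
go(.494,.2945,.027,195)"
```

```text
t 3.12 tcp [0.4941 0.2934 0.0264] xang -165.14 z [-0.003  0.004 -1.   ] open 0.0858 F [-1.1  0.4  0.1] T [ 0.03 -0.01 -0.05] j [-0.57  0.65 -0.07  1.9   0.07  0.6   1.15]
tool cm [-0.02  0.11 -0.06] twist -0.002
```

Call:
apply_moves(motion=[0,0.1,0,0,-1,0,0,0,0,-1,0,0,0,0,-1,0,0,0,0,-1,0,0,0,0,-1])

```text
clock: 3.53
tcp_pos: [0.4938, 0.2956, 0.0271]
eef_rot: [-0.001, -0.13, 0.992, 0.003]
wrist_force: [0.6, -0.6, -1.0]
opening: 0.0386
```

Call:
apply_moves(motion=[0,0,0,0,-1,0,0,0,0,-1,0,0,0,0,-1,0,0,0,0,-1])

```text
clock: 3.87
tcp_pos: [0.4937, 0.2954, 0.027]
eef_rot: [-0.001, -0.13, 0.992, 0.002]
wrist_force: [-1.0, 0.5, -0.7]
opening: 0.0384
```

```bash
python3 -c "
from h import *
go(.494,.2945,.2,195)"
```

```text
t 3.87 tcp [0.4937 0.2954 0.027 ] xang -165.08 z [-0.002  0.005 -1.   ] open 0.0384 F [-1.   0.5 -0.7] T [ 0.03 -0.02  0.02] j [-0.57  0.65 -0.07  1.9   0.07  0.6   1.14]
tool cm [ 1.00e-02 -0.00e+00 -1.73e+01] twist -0.001
```

Call:
apply_moves(motion=[0,0,-1.5,0,-1,0,0,-3,0,-1,0,0,-3.5,0,-1,0,0,-3.5,0,-1,0,0,-3.5,0,-1])

```text
clock: 4.28
tcp_pos: [0.4892, 0.2915, 0.1736]
eef_rot: [-0.009, -0.13, 0.991, -0.001]
wrist_force: [0.3, 0.0, -1.0]
opening: 0.0388
```

Call:
apply_moves(motion=[0.3,-1.5,0,0,-1,0.6,-3.2,0,0,-1,0.6,-3.2,0,0,-1,0.6,-3.2,0,0,-1,0.6,-3.2,0,0,-1])

```text
clock: 4.7
tcp_pos: [0.5033, 0.1535, 0.1821]
eef_rot: [-0.001, -0.137, 0.991, 0.004]
wrist_force: [0.1, -0.4, -2.7]
opening: 0.0384
```

```bash
python3 -c "
from h import *
go(.540,-.2575,.18,183.7)"
```

```text
t 4.7 tcp [0.5033 0.1535 0.1821] xang -164.23 z [-0.004  0.009 -1.   ] open 0.0384 F [ 0.1 -0.4 -2.7] T [-0.07 -0.08 -0.01] j [-0.32  0.38 -0.08  1.86  0.03  0.89  1.43]
tool cm [  7.64 -40.56  -0.15] twist 0.211
```

Call:
apply_moves(motion=[0.6,-3.3,0,0,-1,0.6,-3.3,0,0,-1,0.6,-3.3,0,0,-1,0.6,-3.3,0,0,-1,0.6,-3.3,0,0,-1])

```text
clock: 5.12
tcp_pos: [0.5179, -0.0218, 0.1802]
eef_rot: [-0.001, -0.138, 0.99, 0.005]
wrist_force: [0.2, -0.1, -1.6]
opening: 0.0386
```

Call:
apply_moves(motion=[0.6,-3.3,0,0,-1,0.6,-3.3,0,0,-1,0.6,-3.3,0,0,-1,0.6,-3.3,0,0,-1,0,0,0,0,-1])

```text
clock: 5.53
tcp_pos: [0.5284, -0.1714, 0.178]
eef_rot: [-0.001, -0.134, 0.991, 0.002]
wrist_force: [-0.5, -0.7, -1.3]
opening: 0.0383
```

```bash
python3 -c "
from h import *
go(.540,-.2575,.15,183.7)"
```

```text
t 5.53 tcp [ 0.5284 -0.1714  0.178 ] xang -164.63 z [-0.003  0.004 -1.   ] open 0.0383 F [-0.5 -0.7 -1.3] T [-0.08  0.03  0.04] j [ 0.24  0.43 -0.01  1.8   0.    0.92  2.07]
tool cm [ 1.16 -8.62  2.76] twist 0.204
```

Call:
apply_moves(motion=[0.3,-2.2,0,0.05,-1,0.3,-2.2,0,0.05,-1,0.1,-2.2,0,0.05,-1,0,-2.0,0,0.05,-1,0,0,0,0,-1])

```text
clock: 5.95
tcp_pos: [0.5363, -0.2644, 0.1759]
eef_rot: [-0.002, -0.026, 1.0, 0.002]
wrist_force: [-1.0, -0.9, -1.8]
opening: 0.0388
```

```bash
python3 -c "
from h import *
go(.540,-.2575,.15,183.7)"
```

```text
t 5.95 tcp [ 0.5363 -0.2644  0.1759] xang -177.02 z [-0.005  0.004 -1.   ] open 0.0388 F [-1.  -0.9 -1.8] T [-0.02 -0.01  0.02] j [ 0.34  0.49  0.06  1.69 -0.04  0.96  2.04]
tool cm [-0.42  0.66  2.6 ] twist -0.012
```

Call:
apply_moves(motion=[-0.3,0.5,1.2,-0.01,-1,0,0,1.2,0,-1,0,0,1.2,0,-1,0,0,0,0,-1])

```text
clock: 6.28
tcp_pos: [0.5385, -0.2612, 0.1383]
eef_rot: [-0.002, -0.028, 1.0, 0.002]
wrist_force: [-0.3, 0.6, -2.7]
opening: 0.0389
```

```bash
python3 -c "
from h import *
go(.540,-.2575,.098,183.7)
ps=[]
for n,(u,v) in(('scene',(205,235)),('top',(450,175))):
    p,d=r.grab_frame(n);cv2.imwrite(f'pics/{n}2.png',p);np.save(f'pics/{n}2.npy',d)
    ps.append(cv2.resize(np.clip(p[v-50:v+50,u-50:u+50]*1.7,0,255).astype('uint8'),(400,400),interpolation=cv2.INTER_CUBIC))
cv2.imwrite('pics/a2.png',np.hstack(ps))"
```

```text
t 6.28 tcp [ 0.5385 -0.2612  0.1383] xang -176.75 z [-0.004  0.004 -1.   ] open 0.0389 F [-0.3  0.6 -2.7] T [ 0.   -0.02 -0.  ] j [ 0.34  0.53  0.05  1.74 -0.04  0.88  2.04]
tool cm [-0.19  0.34  4.03] twist -0.008
```

View pics/a2.png

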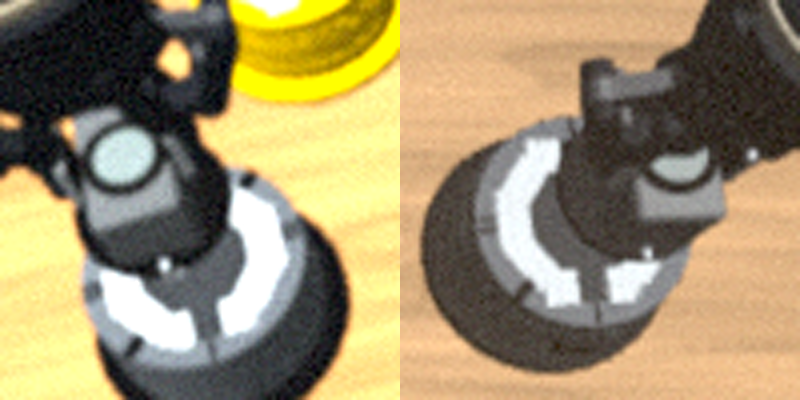

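The hood hangs level above the lamp. In the left crop the seat is at (125,155) and the light tick at (165,264), in line with the slot below at (205,320). I measure the in-hand offset from the seat disc and the tick.

Run:
```python
from h import *
def seat(n,f,box,z):
    p=cv2.imread(f'pics/{f}.png').astype(int);u0,v0,w=box
    q=p[v0-w:v0+w,u0-w:u0+w];b,g,rr=q[...,0],q[...,1],q[...,2]
    m=((g-rr>5)&(g>90*(.75 if n=='top' else 1))).astype('uint8')
    k,l,st,ce=cv2.connectedComponentsWithStats(m);i=1+np.argmax(st[1:,4])
    uv=ce[i]+[u0-w,v0-w];P=plane(n,uv,z)[0];print(f,'seat',uv.round(1),st[i,4],P.round(4));return P
def tick(n,f,box,z,c):
    p=cv2.imread(f'pics/{f}.png').astype(int);u0,v0,w=box
    q=p[v0-w:v0+w,u0-w:u0+w].min(2).astype(float);q=np.clip(q-.6*q.max(),0,None)
    vv,uu=np.mgrid[v0-w:v0+w,u0-w:u0+w];uv=[(q*uu).sum()/q.sum(),(q*vv).sum()/q.sum()]
    P=plane(n,uv,z)[0];d=P-c;print(f,'tick',np.round(uv,1),P.round(4),'ang',np.degrees(np.arctan2(d[1],d[0])).round(1)%180,'rad',np.hypot(*d[:2]).round(4))
S=seat('scene','scene0',(453,170,14),.0695);T=seat('top','top0',(167,200,14),.0695)
tick('scene','scene0',(456,192,4),.022,S);tick('top','top0',(176,220,4),.022,T)
h=.1383-.027
S=seat('scene','scene2',(186,224,14),h+.0695)
tick('scene','scene2',(196,251,4),h+.022,S);tick('top','top2',(462,188,4),h+.022,S)
```

```text
scene0 seat [453. 169.] 80 [0.4941 0.295  0.0695]
top0 seat [163.2 196.8] 4 [0.5013 0.2992 0.0695]
scene0 tick [457.3 193. ] [0.5299 0.3031 0.022 ] ang 12.8 rad 0.0367
top0 tick [176.  220.4] [0.4626 0.2871 0.022 ] ang 17.30000000000001 rad 0.0405
scene2 seat [185.3 223.6] 159 [ 0.5396 -0.2612  0.1808]
scene2 tick [195.7 250.9] [ 0.5711 -0.2595  0.1333] ang 3.1 rad 0.0316
top2 tick [461.2 190.2] [ 0.5022 -0.2623  0.1333] ang 1.5999999999999943 rad 0.0374
```

Call:
apply_moves(motion=[-0.1,0.35,0.7,-0.01,-1,0,0,0.7,0,-1,0,0,0.7,0,-1,0,0,0,0,-1])

```text
clock: 6.72
tcp_pos: [0.5418, -0.2576, 0.1198]
eef_rot: [0.001, -0.034, 0.999, 0.001]
wrist_force: [-0.2, -0.3, -2.7]
opening: 0.0385
```

```bash
python3 -c "
from h import *
go(.5393,-.2575,.098,183.7)"
```

```text
t 6.72 tcp [ 0.5418 -0.2576  0.1198] xang -176.07 z [ 0.002  0.002 -1.   ] open 0.0385 F [-0.2 -0.3 -2.7] T [0.02 0.05 0.02] j [ 0.34  0.55  0.05  1.76 -0.04  0.83  2.04]
tool cm [0.25 0.02 2.18] twist 0.004
```

Call:
apply_moves(motion=[0.25,0,0.5,0,-1,0.1,0,0.5,0,-1,0.05,0,0.4,0,-1,0,0,0,0,-1])

```text
clock: 7.05
tcp_pos: [0.5373, -0.2578, 0.1043]
eef_rot: [0.001, -0.034, 0.999, 0.001]
wrist_force: [-0.3, -0.3, -1.9]
opening: 0.0385
```

```bash
python3 -c "
from h import *
go(.5393,-.2575,.098,183.7)"
```

```text
t 7.05 tcp [ 0.5373 -0.2578  0.1043] xang -176.07 z [ 0.001  0.002 -1.   ] open 0.0385 F [-0.3 -0.3 -1.9] T [0.04 0.05 0.01] j [ 0.34  0.57  0.04  1.78 -0.04  0.79  2.04]
tool cm [-0.2   0.02  0.63] twist 0.004
```

Call:
apply_moves(motion=[-0.2,0,0,0,-1,0,0,0.3,0,-1,0,0,0.3,0,-1,0,0,0,0,-1])

```text
clock: 7.38
tcp_pos: [0.5398, -0.258, 0.0979]
eef_rot: [0.001, -0.034, 0.999, 0.001]
wrist_force: [-1.3, 0.9, -1.2]
opening: 0.0387
```

```bash
python3 -c "
from h import *
go(.5393,-.2575,.085,183.7)"
```

```text
t 7.38 tcp [ 0.5398 -0.258   0.0979] xang -176.09 z [ 0.002  0.002 -1.   ] open 0.0387 F [-1.3  0.9 -1.2] T [-0.07  0.03  0.01] j [ 0.34  0.58  0.04  1.78 -0.04  0.78  2.04]
tool cm [0.05 0.05 1.29] twist 0.004
```

Foot is about 1 mm above the mouth. I enter gently.

Call:
apply_moves(motion=[0.05,0.05,0.2,0,-1,0,0,0.2,0,-1,0,0,0.2,0,-1,0,0,0,0,-1])

```text
clock: 7.72
tcp_pos: [0.5394, -0.2574, 0.0914]
eef_rot: [0.001, -0.034, 0.999, 0.001]
wrist_force: [-0.0, -0.5, -2.1]
opening: 0.038
```

```bash
python3 -c "
from h import *
go(.5393,-.2575,.081,183.7)"
```

```text
t 7.72 tcp [ 0.5394 -0.2574  0.0914] xang -176.09 z [ 0.002  0.001 -1.   ] open 0.038 F [-0.  -0.5 -2.1] T [ 0.03 -0.02 -0.04] j [ 0.34  0.59  0.04  1.79 -0.04  0.76  2.04]
tool cm [ 0.01 -0.01  1.04] twist 0.004
```

Call:
apply_moves(motion=[0,0,0.3,0,-1,0,0,0.3,0,-1,0,0,0.3,0,-1,0,0,0,0,-1])

```text
clock: 8.05
tcp_pos: [0.5395, -0.2574, 0.0815]
eef_rot: [0.001, -0.034, 0.999, 0.001]
wrist_force: [-0.5, -0.5, -0.8]
opening: 0.0382
```

```bash
python3 -c "
from h import *
go(.5393,-.2575,.081,183.7)"
```

```text
t 8.05 tcp [ 0.5395 -0.2574  0.0815] xang -176.08 z [ 0.002  0.001 -1.   ] open 0.0382 F [-0.5 -0.5 -0.8] T [-0.    0.04  0.02] j [ 0.34  0.6   0.04  1.8  -0.04  0.74  2.04]
tool cm [ 0.02 -0.01  0.05] twist 0.004
```

Call:
apply_moves(motion=[0,0,0.1,0,-1,0,0,0.1,0,-1,0,0,0,0,-1])

```text
clock: 8.3
tcp_pos: [0.5398, -0.2576, 0.0814]
eef_rot: [0.002, -0.034, 0.999, 0.0]
wrist_force: [-0.7, -0.0, -0.7]
opening: 0.0385
```

```bash
python3 -c "
from h import *
go(.5393,-.2575,.081,183.7)"
```

```text
t 8.3 tcp [ 0.5398 -0.2576  0.0814] xang -176.09 z [ 0.004  0.001 -1.   ] open 0.0385 F [-0.7 -0.  -0.7] T [-0.03  0.02  0.01] j [ 0.34  0.6   0.04  1.8  -0.04  0.74  2.04]
tool cm [0.05 0.01 0.04] twist 0.004
```

Flush: a 2 mm push gave no motion. Now I turn in steps, watching position and torque.

Call:
apply_moves(motion=[0,0,0,0.06,-1,0,0,0,0.06,-1,0,0,0,0.06,-1,0,0,0,0,-1])

```text
clock: 8.63
tcp_pos: [0.5398, -0.2585, 0.0818]
eef_rot: [0.002, 0.06, 0.998, 0.0]
wrist_force: [0.5, 0.5, -0.6]
opening: 0.0385
```

```bash
python3 -c "
from h import *
go(.5397,-.2575,.081,135.2)"
```

```text
t 8.63 tcp [ 0.5398 -0.2585  0.0818] xang 173.16 z [ 0.005 -0.    -1.   ] open 0.0385 F [ 0.5  0.5 -0.6] T [ 0.13 -0.01  0.03] j [ 0.31  0.6   0.1   1.8  -0.08  0.74  1.9 ]
tool cm [0.02 0.1  0.08] twist 0.662
```

Call:
apply_moves(motion=[0,0.05,0.05,0.06,-1,0,0,0,0.06,-1,0,0,0,0.06,-1,0,0,0,0.06,-1,0,0,0,0,-1])

```text
clock: 9.05
tcp_pos: [0.5399, -0.2583, 0.0814]
eef_rot: [0.002, 0.179, 0.984, -0.0]
wrist_force: [-1.4, 1.2, -1.1]
opening: 0.0382
```

```bash
python3 -c "
from h import *
go(.5397,-.2575,.081,135.2)"
```

```text
t 9.05 tcp [ 0.5399 -0.2583  0.0814] xang 159.42 z [ 0.005 -0.001 -1.   ] open 0.0382 F [-1.4  1.2 -1.1] T [0.01 0.11 0.06] j [ 0.26  0.61  0.17  1.81 -0.14  0.74  1.72]
tool cm [0.05 0.07 0.03] twist 0.423
```

Call:
apply_moves(motion=[0,0.05,0.05,0.06,-1,0,0,0,0.06,-1,0,0,0,0.06,-1,0,0,0,0.06,-1,0,0,0,0,-1])

```text
clock: 9.47
tcp_pos: [0.54, -0.2582, 0.081]
eef_rot: [0.002, 0.291, 0.957, -0.0]
wrist_force: [-0.4, 0.5, -1.2]
opening: 0.0382
```

```bash
python3 -c "
from h import *
go(.5397,-.2575,.081,135.2)"
```

```text
t 9.47 tcp [ 0.54   -0.2582  0.081 ] xang 146.15 z [ 0.004 -0.002 -1.   ] open 0.0382 F [-0.4  0.5 -1.2] T [-0.01  0.11  0.06] j [ 0.22  0.61  0.24  1.81 -0.2   0.74  1.54]
tool cm [0.07 0.04 0.  ] twist 0.191
```

Call:
apply_moves(motion=[0,0,0,0.06,-1,0,0,0,0.06,-1,0,0,0,0.06,-1,0,0,0,0,-1,0,0,0,0,-1])

```text
clock: 9.88
tcp_pos: [0.5401, -0.2581, 0.081]
eef_rot: [0.002, 0.368, 0.93, -0.0]
wrist_force: [-1.0, -0.5, -1.0]
opening: 0.0388
```

```bash
python3 -c "
from h import *
go(.5397,-.2575,.081,135.2)
ps=[]
for n,(u,v) in(('scene',(205,245)),('top',(445,182))):
    p,d=r.grab_frame(n);ps.append(cv2.resize(np.clip(p[v-50:v+50,u-50:u+50]*1.7,0,255).astype('uint8'),(400,400),interpolation=cv2.INTER_CUBIC))
cv2.imwrite('pics/a3.png',np.hstack(ps))"
```

```text
t 9.88 tcp [ 0.5401 -0.2581  0.081 ] xang 136.81 z [ 0.004 -0.002 -1.   ] open 0.0388 F [-1.  -0.5 -1. ] T [0.02 0.14 0.15] j [ 0.19  0.62  0.28  1.81 -0.24  0.74  1.42]
tool cm [0.07 0.02 0.  ] twist 0.028
```

View pics/a3.png

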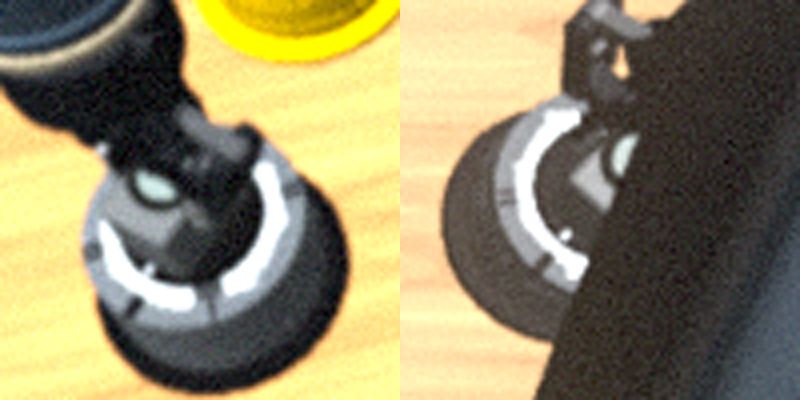

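The light tick at (150,270) now points at the broad half-way mark at (132,305), and the flange sits flush on the lamp. I hold briefly to confirm it is steady, then hand in.

Call:
apply_moves(motion=[0,0,0,0,-1,0,0,0,0,-1,0,0,0,0,-1,0,0,0,0,-1,0,0,0,0,-1])

```text
clock: 10.4
tcp_pos: [0.54, -0.2582, 0.081]
eef_rot: [0.002, 0.366, 0.931, 0.0]
wrist_force: [0.5, -0.1, -0.6]
opening: 0.039
```

```bash
python3 -c "
from h import *
go(.5397,-.2575,.081,135.2)
s=r.observe();print(abs(s['dq']).max())
if abs(s['dq']).max()<.03 and s['opening']>.036: print(r.hand_in())"
```

```text
t 10.4 tcp [ 0.54   -0.2582  0.081 ] xang 137.09 z [ 0.004 -0.001 -1.   ] open 0.039 F [ 0.5 -0.1 -0.6] T [0.03 0.1  0.11] j [ 0.19  0.62  0.28  1.81 -0.24  0.74  1.42]
tool cm [0.07 0.02 0.  ] twist 0.033
0.0036801715029126285
the job is handed in; nothing more can be done
None
```

I fitted the oblong-grip hood into the grey lamp, turned it clockwise to the half-way mark, and handed the job in at about 10.4 s, still gripping it. The hand-in reports no verdict.

- **Seating:** The lugs went in with almost no force. The flange met the top face (a further 2 mm push gave no motion) before I started turning.
- **Turn:** The tool turned about 0.82 rad, so allowing for the 0.09 rad of play the carrier should stand at about 0.73–0.82 rad. I had no direct reading of the carrier. In the last picture the hood's light tick points at the broad half-way mark.
- **Last readings:** The tool was about 1 mm from the measured lamp axis, with a tilt of about 0.004 rad. Joint speeds were below 0.004 rad/s, and the jaws were closed on the block at 39 mm. The wrist reads a small moment of about 0.11 N m about the vertical, in line with the spring.
- **Small drift:** The hood crept back about 0.3° (0.005 rad) during the half-second hold before hand-in.
- **Not checked:** I did not re-measure the small cap, egg cup and stamp. The carry passed with the hood's underside at about 0.15 m and met no unexpected force.
- **Disagreements:** The two cameras differed by about 1–2 mm and 1–4°. I used averaged values. My seat-disc mask in the first top picture caught only 4 pixels, so I relied on the scene camera there.

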